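# Release the turntable lock under the fresh bowl

### The job

Unlock the decorating turntable that carries the bowl: pull its orange spring collar straight up, give it a quarter turn clockwise (seen from above) and let go, so that it stays parked up with the latch clear of the table. Leave the bowl where it stands and do not touch the other, empty turntable.

Things in the scene. Friction and masses are not known exactly. Their poses are not given: they have to be found in the camera images.
- lock_grip (a point): centre of the orange ribbed collar to operate: upright cylinder, 36 mm across, 42 mm tall, on a steel post 150 mm from the bowl turntable's axis, on the robot's side. Point: on its axis, half-way up, 101 mm above the work surface when down. Grip from above at any yaw. Free air 84 mm around it; below, up to 70 mm high, a latch arm runs from post to turntable. White bar on top shows its turn.
- lock (a joint): turn of that collar: 0 locked (start), grows clockwise seen from above, stop at 1.57 rad. A spring pulls it down (3 N when down, 8 N at the upper stop 20 mm up). Down, a rib under it sits in a slot and it cannot turn; raised more than 10 mm it turns freely (raise it about 15 mm). Turned and let go, the rib rests on top of the slot: it stays parked 10 mm above its start height.
- bowl: unfired buff bowl, 110 mm across, 50 mm tall, 0.3 kg, standing loose near the middle of the aluminium turntable (170 mm across, top 50 mm above the work surface). Origin: centre of its underside. Must stay there.
- spare: the other turntable, identical with its own orange collar, but empty. Origin: on the work surface under the centre of its 170 mm disc; its collar stands 150 mm from there along its -x axis. Not to be touched.
There are look-alikes about, which are no part of the job. What is shaped like the bowl but blue, green or red is not meant.

How it is judged (in metres and radians):
On the way, in this order (a step that is already met when the one before it is completed fails the run):
1. the collar is pulled up out of its slot (height (world z) of lock_grip above 0.11 m), for 0.1 s.
2. the raised collar is turned clockwise (height (world z) of lock_grip above 0.1075 m and value of joint lock above 1.05 rad), for 0.2 s.
At the end, for the whole second after the job is handed in: The collar is at rest, parked about 10 mm above its start height (its centre 107.5 to 114.5 mm above the work surface) and turned at least 60 degrees (1.05 rad) clockwise; the bowl stands upright (within 0.15 rad) within 15 mm of where it was (all of step 2 and height (world z) of lock_grip below 0.1145 m and velocity of joint lock between -0.1 and 0.1 rad/s and distance of bowl from where it was at the start of the episode below 0.015 m and angle between bowl's own z axis and vertical below 0.15 rad); the robot touches nothing.
It fails at once if the bowl is shifted by more than 15 mm (distance of bowl from where it was at the start of the episode above 0.015 m).
It fails at once if the robot pushes on the other turntable or its collar (over 2 N) (contact force between any of the fingers, the arm and spare above 2 N).
It also fails if it takes over 40 s, if anything falls off the work surface, if the arm or the gripper's body presses on something with over 40 N, if the wrist force passes 120 N, or if a joint passes its speed limit or range.

### The arm

A 6-joint arm with a two-finger parallel gripper is mounted at the origin on the work surface. World frame = base frame: x ahead of the robot, y to its left, z up, the work surface at z = 0. Lengths are in mm, angles in rad, forces in N, time in s.
With the tool pointing down it reaches from about 250 to 850 mm from the base axis. Payload 12.5 kg.
Tool frame: the origin (TCP) lies between the finger pads; the fingertips stand 11 mm ahead of it and the grasp point (between the pads) lies 8 mm behind it; z points along the fingers, y is the direction in which the jaws open and shut (so a half turn about z gives the same grasp; the last joint's range is limited). The gripper opens to 93 mm and grips with 3 to 60 N. Pads are 15 mm wide; open, the fingers measure 128 mm over their backs; the gripper's body (75 mm by 188 mm) begins 65 mm behind the grasp point.
Start: joints at [1.207, 0.351, 1.652, -0, 1.139, -0.085], TCP at [151.33, 528.757, 197.833] pointing down, gripper open.
Joint ranges: [-2.75, 2.75], [-0.79, 2.1], [0.01, 2.65], [-1.57, 4.71], [0.07, 3.14], [-2.87, 2.87]. Speed limits (rad/s): [2.22, 2.22, 2.79, 3.14, 3.14, 3.14].

### API

Orientations are given as a unit quaternion [x, y, z, w].
In Python, from workcell import * gives the robot as it stands.
- The arm moves only by the shell command python3 -m crank 'ROWS' [OPENING] [FORCE]. ROWS is JSON, a list of rows, each an object of numbers: "tx", "ty", "tz": the shift along the world's x, y, z in m; "wx", "wy", "wz": the turn, a rotation vector about the world's x, y, z in rad. A call has exactly 5 rows; each row is the pose to reach, as a shift and turn from the pose commanded when the call began; what a row does not reach only later rows make up. A row lasts 1/12 s, in which the tool goes at most 41.7 mm and 7.16 degrees, less where a joint would pass 70% of its speed; a pose out of reach is approached as far as the arm can. A call with a gripper value outside its range is refused whole. OPENING is the finger opening in m, from 0 to 0.093, set as the call begins (- or left out, the last holds). The fingers move at their own pace and stop on an object; FORCE is the grip in N (left out, the last holds). Time passes only in rows, so rows that repeat a pose let the fingers close, or fill a call up. It gives the time, the measured TCP pose, the force and the opening at its end, in the units of the state.
- state(): the state, without advancing time (a new reading comes with each control period).
- get_image(name): name is "side" or "top"; returns a dict with "frame" (400x640x3 uint8, red, green, blue), "K" (3x3 intrinsics, pixels), "T" (4x4, takes a point from camera to world coordinates). Camera axes: x right, y down, z forward; pixel columns grow to the right and rows downward; lengths in mm; the calibration is good to about 2 mm. A picture is of the moment at which its call begins. There is no depth.
- job_done(): hands the job in, once; it reports no verdict.
The state is a dict: "time": time; "joint_positions": joint angles; "dq": joint speeds; "tau": joint torques, N m; "tool_pos": TCP position; "eef_rot": TCP orientation; "force": force on the tool from outside, world axes, zero at the start; "moment": the same for the moment, N m; "finger_gap": opening from 0.0 (shut) to 1.0 (fully open).
Only numpy, scipy, OpenCV 4.12 (cv2) and the standard library are available. Lean on these libraries where they do the work, as an engineer would, in place of code of your own. Each camera call takes 0.05 s, during which the arm holds its last target.

## Working session

There is one attempt and no reset: what is moved stays moved. The work goes in short steps, Python scripts to look and compute and a shell command to move; the robot and the scene stay as the last step left them, time stands still between calls to the robot, and variables do not carry over. Pictures are saved under pics/ and viewed, and the job is handed in when it is done.

```bash
mkdir -p pics; python3 - <<'E'
from workcell import *
import cv2
s=state();print(s)
for n in("side","top"):
    d=get_image(n);cv2.imwrite(f"pics/{n}0.png",d["frame"][:,:,::-1]);print(n,d["K"],d["T"])
E
```

```text
{'time': 0.0, 'joint_positions': array([ 1.20736426e+00,  3.51226909e-01,  1.65244080e+00, -2.37956326e-06,
        1.13911865e+00, -8.45900289e-02]), 'dq': array([ 0.00160289, -0.00046479,  0.00028307,  0.00035124,  0.0020037 ,
       -0.00031174]), 'tau': array([-3.17938384e-04, -4.97321606e+01, -2.85261118e+01,  6.99452288e-02,
        2.57196708e-02, -1.21949556e-04]), 'tool_pos': array([151.21744478, 528.40496232, 197.30020802]), 'eef_rot': array([ 1.38969257e-01,  9.90296516e-01, -5.82180474e-04, -1.31532975e-04]), 'force': array([ 1.04133354,  0.40772347, -0.08789639]), 'moment': array([ 0.0285469 ,  0.02963615, -0.01308598]), 'finger_gap': 0.9995085267541196}
side [[362.24302449   0.         317.46935412]
 [  0.         362.24302449 202.57517378]
 [  0.           0.           1.        ]] [[-8.21830861e-01 -4.32723081e-01  3.70600555e-01  1.88250294e+02]
 [-5.69711901e-01  6.29578263e-01 -5.28260883e-01  4.54996234e+02]
 [-4.73137679e-03 -6.45276643e-01 -7.63934335e-01  8.64609644e+02]
 [ 0.00000000e+00  0.00000000e+00  0.00000000e+00  1.00000000e+00]]
top [[386.8341589    0.         314.98731389]
 [  0.         386.8341589  197.4993467 ]
 [  0.           0.           1.        ]] [[-2.86736883e-02 -9.96581805e-01  7.74759617e-02  4.75733168e+02]
 [-9.99518536e-01  2.76662692e-02 -1.40454210e-02 -6.56605698e+01]
 [ 1.18539402e-02 -7.78413938e-02 -9.96895281e-01  9.99088403e+02]
 [ 0.00000000e+00  0.00000000e+00  0.00000000e+00  1.00000000e+00]]
```

View pics/side0.png

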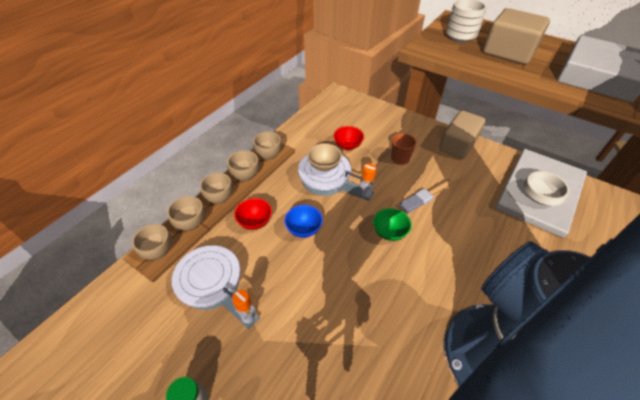

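View pics/top0.png

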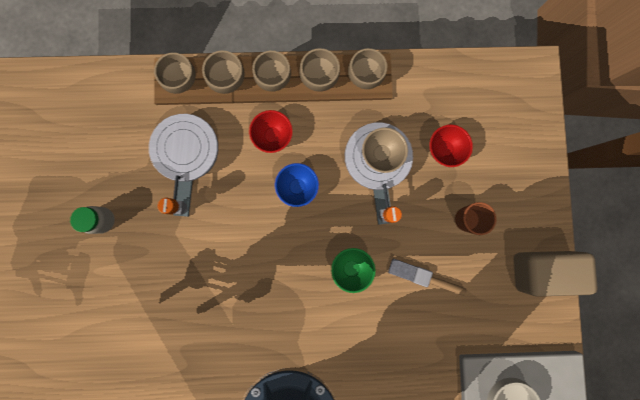

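The buff bowl sits on the disc at top(379,155)/side(324,170), so its collar is the orange one at top(393,214)/side(369,172). The other orange collar, at top(167,206)/side(241,300), belongs to the empty spare. The buff bowls on the board at the rear and the red, blue and green bowls are look-alikes. I'll confirm this with enlarged crops and measure.

```bash
cat > h.py <<'E'
from workcell import *
import cv2, numpy as np
def proj(d,p):
    T=d["T"];c=T[:3,:3].T@(np.array(p,float)-T[:3,3]);u=d["K"]@c;return u[:2]/u[2]
def ray(d,uv):
    r=d["T"][:3,:3]@np.linalg.inv(d["K"])@np.array([uv[0],uv[1],1.]);return d["T"][:3,3],r/np.linalg.norm(r)
def onz(d,uv,z):
    o,r=ray(d,uv);return o+r*(z-o[2])/r[2]
def tri(rs):
    A=sum(np.eye(3)-np.outer(r,r) for o,r in rs);b=sum((np.eye(3)-np.outer(r,r))@o for o,r in rs);p=np.linalg.solve(A,b)
    return p,[np.linalg.norm((np.eye(3)-np.outer(r,r))@(p-o)) for o,r in rs]
def orange(d):
    h=cv2.cvtColor(d["frame"],cv2.COLOR_RGB2HSV);m=cv2.inRange(h,(6,190,150),(16,255,255))
    n,l,s,c=cv2.connectedComponentsWithStats(m);return [(c[i].round(1),s[i]) for i in range(1,n) if s[i][4]>40],m
E
python3 - <<'E'
from h import *
ims={n:get_image(n) for n in("side","top")}
box={"side":(290,130,400,210),"top":(330,110,440,240)}
for n,d in ims.items():
    print(n,orange(d)[0])
out=[]
for n in ims:
    x0,y0,x1,y1=box[n];c=ims[n]["frame"][y0:y1,x0:x1,::-1];f=500/(y1-y0) if n=="top" else 370/(x1-x0)
    c=cv2.resize(c,None,fx=f,fy=f,interpolation=cv2.INTER_CUBIC);c=c[:500];c=cv2.copyMakeBorder(c,0,500-c.shape[0],0,0,cv2.BORDER_CONSTANT);out.append(c)
o=np.hstack(out);print(o.shape);cv2.imwrite("pics/crop1.png",o)
E
```

```text
side [(array([368.2, 174. ]), array([362, 166,  14,  16, 158], dtype=int32)), (array([241.5, 300.9]), array([233, 290,  17,  21, 234], dtype=int32))]
top [(array([160.5, 204.5]), array([158, 198,   6,  14,  52], dtype=int32)), (array([168.8, 206.1]), array([164, 199,   9,  15,  63], dtype=int32)), (array([388.6, 215.6]), array([384, 207,  11,  16,  96], dtype=int32)), (array([397.8, 213.5]), array([395, 207,   7,  15,  63], dtype=int32))]
(500, 793, 3)
```

View pics/crop1.png

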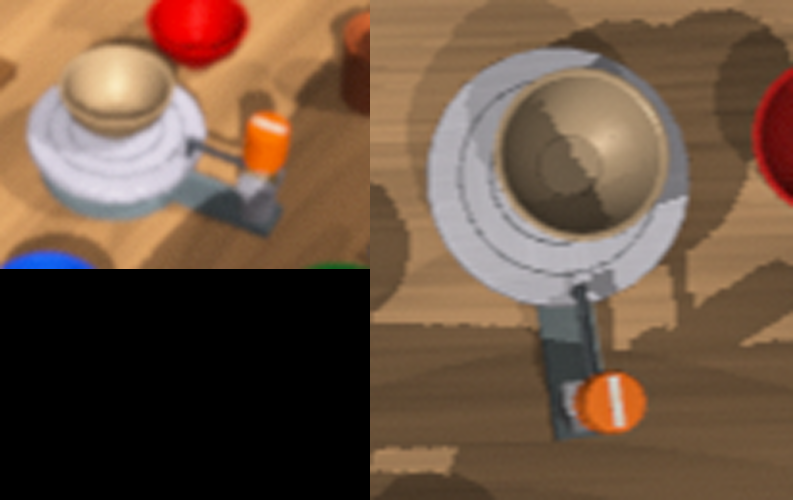

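The crop shows it clearly: the orange collar with the white bar, at crop right(612,402) = top(393,214.5), is linked by its latch arm to the disc holding the buff bowl. Next I'll work out its position and check it.

```bash
python3 - <<'E'
from h import *
t=get_image("top");s=get_image("side")
m=orange(t)[1];m[:,:300]=0
m=cv2.morphologyEx(m,cv2.MORPH_CLOSE,np.ones((5,5)));cn=max(cv2.findContours(m,0,2)[0],key=cv2.contourArea)
c,r=cv2.minEnclosingCircle(cn);print("top circ",c,r)
P=onz(t,c,122);print("at z=122",P)
q=(368.4,173.4)
print("tri",tri([ray(t,c),ray(s,q)]))
# side: whole collar outline centre 
m=orange(s)[1];h=s["frame"].astype(int);
print("side predicted centre/top/bottom",proj(s,[P[0],P[1],101]),proj(s,[P[0],P[1],122]),proj(s,[P[0],P[1],80]))
print("side z=101 centre",onz(s,(368.8,172.8),101))
hsv=cv2.cvtColor(t["frame"],cv2.COLOR_RGB2HSV)
w=((hsv[:,:,1]<60)&(hsv[:,:,2]>120)).astype(np.uint8);w[:,:340]=0;w[:,420:]=0;w[:115]=0;w[192:]=0
cn=np.vstack(cv2.findContours(w,0,2)[0]);dc,dr=cv2.minEnclosingCircle(cv2.convexHull(cn));D=onz(t,dc,50);print("disc",dc,dr,D,np.hypot(*(D-P)[:2]),"rad mm",dr/386.8*950)
b=t["frame"][207:222,385:402];
wb=((hsv[:,:,1]<110)&(hsv[:,:,2]>170)).astype(np.uint8);ys,xs=np.nonzero(wb[205:223,383:403]);print("bar",xs+383,ys+205)
E
```

```text
top circ (392.5, 214.5) 8.746527671813965
at z=122 [ 500.28295811 -252.96262959  122.        ]
tri (array([ 501.60963406, -258.84961123,   93.09428357]), [np.float64(0.5895243805032768), np.float64(0.5895243805033336)])
side predicted centre/top/bottom [368.28164473 172.8658763 ] [369.01884509 167.77065353] [367.56616419 177.81098065]
side z=101 centre [ 499.15387615 -254.07037557  101.        ]
disc (378.4520568847656, 155.58082580566406) 34.300376892089844 [ 649.63955506 -239.81901367   50.        ] 149.93381103300828 rad mm 84.24342825099626
bar [392 393 394 392 393 394 392 393 394 392 393 394 393 394 393 394 393 394
 393 394 395 393 394 395 393 394 395 393 394 395 393 394 395 394 395] [208 208 208 209 209 209 210 210 210 211 211 211 212 212 213 213 214 214
 215 215 215 216 216 216 217 217 217 218 218 218 219 219 219 220 220]
```

The collar axis comes out at (500,-253). The side view agrees to about 1 mm, and the collar stands 149.9 mm from the disc axis against 150 given. I'll keep the present yaw: a clockwise quarter turn from here leaves J6 near -0.3. First I rise and go across.

```bash
python3 -m crank '[{"tx":0.01,"ty":-0.02,"tz":0.03},{"tx":0.025,"ty":-0.05,"tz":0.05},{"tx":0.04,"ty":-0.085,"tz":0.06},{"tx":0.056,"ty":-0.12,"tz":0.06},{"tx":0.072,"ty":-0.156,"tz":0.06}]' 0.07 20
python3 -m crank '[{"tx":0.016,"ty":-0.036},{"tx":0.032,"ty":-0.072},{"tx":0.048,"ty":-0.108},{"tx":0.064,"ty":-0.144},{"tx":0.08,"ty":-0.18}]'
python3 -m crank '[{"tx":0.016,"ty":-0.036},{"tx":0.032,"ty":-0.072},{"tx":0.048,"ty":-0.108},{"tx":0.064,"ty":-0.144},{"tx":0.08,"ty":-0.18}]'
python3 -m crank '[{"tx":0.016,"ty":-0.036},{"tx":0.032,"ty":-0.072},{"tx":0.048,"ty":-0.108},{"tx":0.064,"ty":-0.144},{"tx":0.08,"ty":-0.18}]'
```

```text
$[0]: bad value
$[0]: bad value
$[0]: bad value
$[0]: bad value
```

```bash
python3 -m crank '[{"tx":0.01,"ty":-0.02,"tz":0.03,"wx":0,"wy":0,"wz":0},{"tx":0.025,"ty":-0.05,"tz":0.05,"wx":0,"wy":0,"wz":0},{"tx":0.04,"ty":-0.085,"tz":0.06,"wx":0,"wy":0,"wz":0},{"tx":0.056,"ty":-0.12,"tz":0.06,"wx":0,"wy":0,"wz":0},{"tx":0.072,"ty":-0.156,"tz":0.06,"wx":0,"wy":0,"wz":0}]' 0.07 20
```

```text
time: 0.72
tool_pos: [223.7, 371.5, 258.4]
eef_rot: [0.139, 0.99, 0.001, 0.0]
force: [1.2, -0.9, -0.2]
finger_gap: 0.755
```

```bash
python3 -m crank '[{"tx":0.016,"ty":-0.036,"tz":0,"wx":0,"wy":0,"wz":0},{"tx":0.032,"ty":-0.072,"tz":0,"wx":0,"wy":0,"wz":0},{"tx":0.048,"ty":-0.108,"tz":0,"wx":0,"wy":0,"wz":0},{"tx":0.064,"ty":-0.144,"tz":0,"wx":0,"wy":0,"wz":0},{"tx":0.08,"ty":-0.18,"tz":0,"wx":0,"wy":0,"wz":0}]'
python3 -m crank '[{"tx":0.016,"ty":-0.036,"tz":0,"wx":0,"wy":0,"wz":0},{"tx":0.032,"ty":-0.072,"tz":0,"wx":0,"wy":0,"wz":0},{"tx":0.048,"ty":-0.108,"tz":0,"wx":0,"wy":0,"wz":0},{"tx":0.064,"ty":-0.144,"tz":0,"wx":0,"wy":0,"wz":0},{"tx":0.08,"ty":-0.18,"tz":0,"wx":0,"wy":0,"wz":0}]'
python3 -m crank '[{"tx":0.016,"ty":-0.036,"tz":0,"wx":0,"wy":0,"wz":0},{"tx":0.032,"ty":-0.072,"tz":0,"wx":0,"wy":0,"wz":0},{"tx":0.048,"ty":-0.108,"tz":0,"wx":0,"wy":0,"wz":0},{"tx":0.064,"ty":-0.144,"tz":0,"wx":0,"wy":0,"wz":0},{"tx":0.08,"ty":-0.18,"tz":0,"wx":0,"wy":0,"wz":0}]'
```

```text
time: 1.13
tool_pos: [303.5, 191.0, 258.0]
eef_rot: [0.139, 0.99, 0.0, 0.0]
force: [1.3, 0.5, 0.9]
finger_gap: 0.749
time: 1.55
tool_pos: [383.6, 10.7, 258.1]
eef_rot: [0.139, 0.99, 0.0, 0.0]
force: [1.5, 1.5, -0.5]
finger_gap: 0.755
time: 1.97
tool_pos: [463.7, -169.4, 257.8]
eef_rot: [0.139, 0.99, -0.0, 0.0]
force: [0.8, 0.7, -0.3]
finger_gap: 0.752
```

```bash
python3 -m crank '[{"tx":0.015,"ty":-0.035,"tz":0,"wx":0,"wy":0,"wz":0},{"tx":0.03,"ty":-0.07,"tz":-0.01,"wx":0,"wy":0,"wz":0},{"tx":0.0365,"ty":-0.086,"tz":-0.04,"wx":0,"wy":0,"wz":0},{"tx":0.0365,"ty":-0.086,"tz":-0.07,"wx":0,"wy":0,"wz":0},{"tx":0.0365,"ty":-0.086,"tz":-0.08,"wx":0,"wy":0,"wz":0}]'
python3 - <<'E'
from h import *
s=state();print(s["tool_pos"],s["joint_positions"].round(3))
for n in("top","side"):
    d=get_image(n);cv2.imwrite(f"pics/{n}1.png",d["frame"][:,:,::-1])
print(state()["tool_pos"])
E
```

```text
time: 2.38
tool_pos: [498.2, -253.1, 173.6]
eef_rot: [0.14, 0.99, 0.001, -0.003]
force: [-0.7, 0.5, -1.5]
finger_gap: 0.752
[ 498.18388683 -253.14035979  173.58481618] [-0.553  0.396  1.65   0.     1.102 -1.844]
[ 498.84662315 -252.51165622  176.35202793]
```

View pics/side1.png

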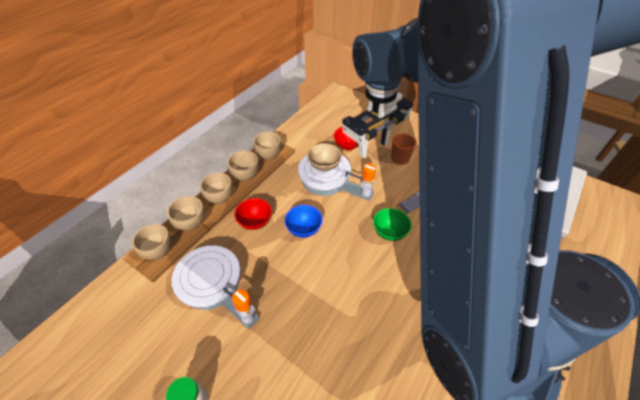

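The side view shows the open fingers straight above the collar at (369,172), clear of the bowl and everything else. Going down 81 mm, then closing.

```bash
python3 -m crank '[{"tx":0,"ty":0,"tz":-0.02,"wx":0,"wy":0,"wz":0},{"tx":0,"ty":0,"tz":-0.04,"wx":0,"wy":0,"wz":0},{"tx":0,"ty":0,"tz":-0.06,"wx":0,"wy":0,"wz":0},{"tx":0,"ty":0,"tz":-0.075,"wx":0,"wy":0,"wz":0},{"tx":0,"ty":0,"tz":-0.081,"wx":0,"wy":0,"wz":0}]'
python3 -m crank '[{"tx":0,"ty":0,"tz":0,"wx":0,"wy":0,"wz":0},{"tx":0,"ty":0,"tz":0,"wx":0,"wy":0,"wz":0},{"tx":0,"ty":0,"tz":0,"wx":0,"wy":0,"wz":0},{"tx":0,"ty":0,"tz":0,"wx":0,"wy":0,"wz":0},{"tx":0,"ty":0,"tz":0,"wx":0,"wy":0,"wz":0}]'
python3 - <<'E'
from h import *
for n in("side","top"):
    d=get_image(n);a=(310,90,430,180) if n=="side" else (330,130,450,260)
    c=d["frame"][a[1]:a[3],a[0]:a[2],::-1];cv2.imwrite(f"pics/{n}2.png",cv2.resize(c,None,fx=4,fy=4,interpolation=2))
s=state();print(s["tool_pos"],s["force"],s["moment"])
E
```

```text
time: 2.9
tool_pos: [500.0, -252.7, 97.0]
eef_rot: [0.138, 0.99, -0.0, 0.0]
force: [0.9, 0.1, 0.1]
finger_gap: 0.751
time: 3.32
tool_pos: [500.2, -253.5, 97.8]
eef_rot: [0.139, 0.99, -0.0, 0.001]
force: [-1.2, 0.2, 0.1]
finger_gap: 0.756
[ 500.0252022  -253.35497903   97.3309793 ] [ 0.09517737  0.26485717 -0.67348872] [-0.01065787 -0.02686151  0.00107204]
```

View pics/side2.png

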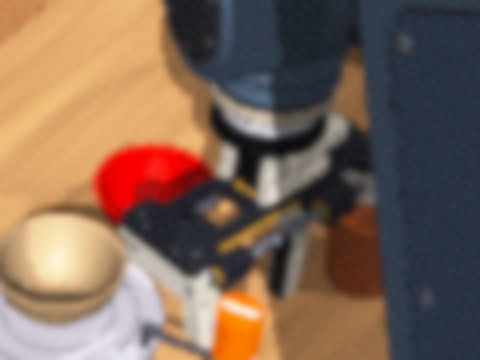

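View pics/top2.png

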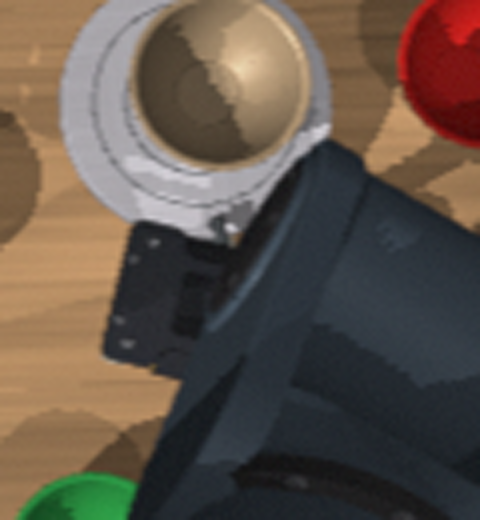

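In the side crop the collar at (238,325) lies midway between the fingertips at (200,355) and (285,295). The bowl is untouched. Closing now.

```bash
python3 -m crank '[{"tx":0,"ty":0,"tz":0,"wx":0,"wy":0,"wz":0},{"tx":0,"ty":0,"tz":0,"wx":0,"wy":0,"wz":0},{"tx":0,"ty":0,"tz":0,"wx":0,"wy":0,"wz":0},{"tx":0,"ty":0,"tz":0,"wx":0,"wy":0,"wz":0},{"tx":0,"ty":0,"tz":0,"wx":0,"wy":0,"wz":0}]' 0 30
python3 -m crank '[{"tx":0,"ty":0,"tz":0,"wx":0,"wy":0,"wz":0},{"tx":0,"ty":0,"tz":0,"wx":0,"wy":0,"wz":0},{"tx":0,"ty":0,"tz":0,"wx":0,"wy":0,"wz":0},{"tx":0,"ty":0,"tz":0,"wx":0,"wy":0,"wz":0},{"tx":0,"ty":0,"tz":0,"wx":0,"wy":0,"wz":0}]'
```

```text
time: 3.83
tool_pos: [499.8, -253.2, 96.8]
eef_rot: [0.139, 0.99, 0.0, -0.0]
force: [1.0, 0.4, 0.3]
finger_gap: 0.443
time: 4.25
tool_pos: [499.5, -254.8, 97.0]
eef_rot: [0.139, 0.99, -0.001, 0.0]
force: [-4.3, -10.0, -0.6]
finger_gap: 0.367
```

Gripped at about 34–36 mm, and the force shows the axis is about 1.5 mm further toward -y. I'll ease that way and lift 15 mm.

```bash
python3 -m crank '[{"tx":-0.0005,"ty":-0.0015,"tz":0,"wx":0,"wy":0,"wz":0},{"tx":-0.0005,"ty":-0.0015,"tz":0.004,"wx":0,"wy":0,"wz":0},{"tx":-0.0005,"ty":-0.0015,"tz":0.008,"wx":0,"wy":0,"wz":0},{"tx":-0.0005,"ty":-0.0015,"tz":0.012,"wx":0,"wy":0,"wz":0},{"tx":-0.0005,"ty":-0.0015,"tz":0.0155,"wx":0,"wy":0,"wz":0}]'
python3 -m crank '[{"tx":0,"ty":0,"tz":0,"wx":0,"wy":0,"wz":0},{"tx":0,"ty":0,"tz":0,"wx":0,"wy":0,"wz":0},{"tx":0,"ty":0,"tz":0,"wx":0,"wy":0,"wz":0},{"tx":0,"ty":0,"tz":0,"wx":0,"wy":0,"wz":0},{"tx":0,"ty":0,"tz":0,"wx":0,"wy":0,"wz":0}]'
python3 - <<'E'
from h import *
for n in("side",):
    d=get_image(n);a=(310,90,430,180)
    c=d["frame"][a[1]:a[3],a[0]:a[2],::-1];cv2.imwrite(f"pics/{n}3.png",cv2.resize(c,None,fx=5,fy=5,interpolation=2))
s=state();print(s["tool_pos"],s["force"],s["moment"],s["finger_gap"])
E
```

```text
time: 4.67
tool_pos: [499.1, -255.0, 112.4]
eef_rot: [0.139, 0.99, -0.0, -0.0]
force: [0.9, -5.6, -8.5]
finger_gap: 0.371
time: 5.08
tool_pos: [499.1, -255.0, 112.1]
eef_rot: [0.139, 0.99, -0.0, -0.0]
force: [0.5, -5.4, -7.2]
finger_gap: 0.372
[ 499.09654592 -255.05517994  112.12586422] [ 0.50003278 -6.58292882 -7.10657329] [-1.00373239 -0.07064492 -0.03323598] 0.3715550926909719
```

View pics/side3.png

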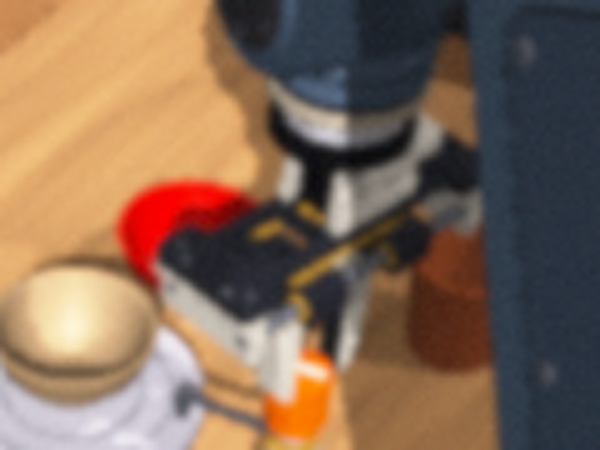

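The downward pull of 7 N matches the spring at 15 mm, so the collar is up without slipping; the crop shows it between the fingers at (300,395). Now the clockwise turn.

```bash
python3 -m crank '[{"tx":0,"ty":-0.0007,"tz":0,"wx":0,"wy":0,"wz":-0.1},{"tx":0,"ty":-0.0007,"tz":0,"wx":0,"wy":0,"wz":-0.2},{"tx":0,"ty":-0.0007,"tz":0,"wx":0,"wy":0,"wz":-0.3},{"tx":0,"ty":-0.0007,"tz":0,"wx":0,"wy":0,"wz":-0.4},{"tx":0,"ty":-0.0007,"tz":0,"wx":0,"wy":0,"wz":-0.5}]'
python3 -c "
from h import *
s=state();print(s['moment'],s['force'],s['joint_positions'].round(2))"
```

```text
time: 5.55
tool_pos: [499.7, -254.4, 112.0]
eef_rot: [0.382, 0.924, 0.001, -0.0]
force: [5.5, 3.5, -8.2]
finger_gap: 0.375
[ 0.790563   -1.19586043  0.00146323] [ 5.50742552  3.50796594 -8.18730092] [-0.55  0.47  1.7   0.    0.97 -1.34]
```

```bash
python3 -m crank '[{"tx":0.0003,"ty":0,"tz":0,"wx":0,"wy":0,"wz":-0.1},{"tx":0.0003,"ty":0,"tz":0,"wx":0,"wy":0,"wz":-0.2},{"tx":0.0003,"ty":0,"tz":0,"wx":0,"wy":0,"wz":-0.3},{"tx":0.0003,"ty":0,"tz":0,"wx":0,"wy":0,"wz":-0.4},{"tx":0.0003,"ty":0,"tz":0,"wx":0,"wy":0,"wz":-0.5}]'
python3 -m crank '[{"tx":0,"ty":0,"tz":0,"wx":0,"wy":0,"wz":-0.1},{"tx":0,"ty":0,"tz":0,"wx":0,"wy":0,"wz":-0.2},{"tx":0,"ty":0,"tz":0,"wx":0,"wy":0,"wz":-0.3},{"tx":0,"ty":0,"tz":0,"wx":0,"wy":0,"wz":-0.4},{"tx":0,"ty":0,"tz":0,"wx":0,"wy":0,"wz":-0.45}]'
python3 - <<'E'
from h import *
d=get_image("side");a=(310,90,430,180)
c=d["frame"][a[1]:a[3],a[0]:a[2],::-1];cv2.imwrite(f"pics/side4.png",cv2.resize(c,None,fx=5,fy=5,interpolation=2))
s=state();print(s["tool_pos"],s["force"],s["moment"],s["finger_gap"],s['joint_positions'].round(2))
E
```

```text
time: 5.97
tool_pos: [500.8, -253.9, 112.3]
eef_rot: [0.599, 0.801, 0.002, 0.0]
force: [10.2, 7.6, -7.4]
finger_gap: 0.37
time: 6.38
tool_pos: [502.0, -254.0, 112.7]
eef_rot: [0.763, 0.647, 0.002, 0.001]
force: [14.2, 7.5, -7.4]
finger_gap: 0.372
[ 501.95668904 -253.97976183  112.68412465] [12.85713247  7.73529969 -7.8526841 ] [ 1.31359621 -2.69824164  0.03584996] 0.37047276176280336 [-0.55  0.47  1.7   0.    0.97 -0.39]
```

View pics/side4.png

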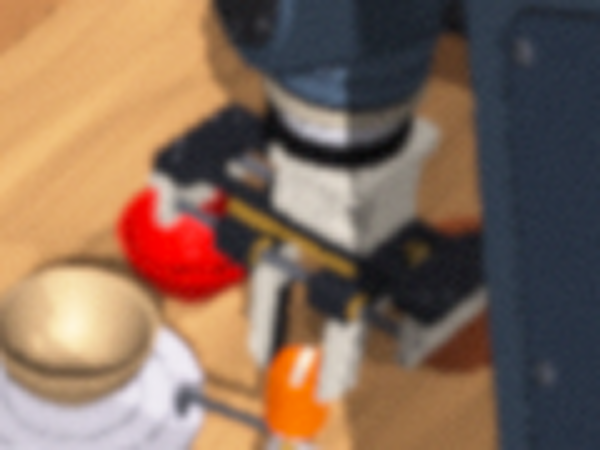

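J6 turned 1.45 rad with no z-moment building up, and the white bar at (303,367) has swung round. I'll ease the side load, lower 4.5 mm onto the rib, then open.

```bash
python3 -m crank '[{"tx":0.001,"ty":0.0005,"tz":0,"wx":0,"wy":0,"wz":0},{"tx":0.0025,"ty":0.001,"tz":0,"wx":0,"wy":0,"wz":0},{"tx":0.0025,"ty":0.001,"tz":-0.0015,"wx":0,"wy":0,"wz":0},{"tx":0.0025,"ty":0.001,"tz":-0.003,"wx":0,"wy":0,"wz":0},{"tx":0.0025,"ty":0.001,"tz":-0.0045,"wx":0,"wy":0,"wz":0}]'
python3 -m crank '[{"tx":0,"ty":0,"tz":0,"wx":0,"wy":0,"wz":0},{"tx":0,"ty":0,"tz":0,"wx":0,"wy":0,"wz":0},{"tx":0,"ty":0,"tz":0,"wx":0,"wy":0,"wz":0},{"tx":0,"ty":0,"tz":0,"wx":0,"wy":0,"wz":0},{"tx":0,"ty":0,"tz":0,"wx":0,"wy":0,"wz":0}]' 0.07
python3 -m crank '[{"tx":0,"ty":0,"tz":0,"wx":0,"wy":0,"wz":0},{"tx":0,"ty":0,"tz":0,"wx":0,"wy":0,"wz":0},{"tx":0,"ty":0,"tz":0,"wx":0,"wy":0,"wz":0},{"tx":0,"ty":0,"tz":0,"wx":0,"wy":0,"wz":0},{"tx":0,"ty":0,"tz":0,"wx":0,"wy":0,"wz":0}]'
```

```text
time: 6.85
tool_pos: [502.6, -253.7, 107.6]
eef_rot: [0.761, 0.649, 0.001, -0.0]
force: [5.9, 3.6, -6.9]
finger_gap: 0.372
time: 7.27
tool_pos: [502.1, -254.6, 108.1]
eef_rot: [0.761, 0.649, -0.0, 0.0]
force: [-0.4, 0.1, -0.5]
finger_gap: 0.682
time: 7.68
tool_pos: [502.1, -254.5, 107.9]
eef_rot: [0.761, 0.649, 0.0, 0.0]
force: [-1.0, -0.4, 0.2]
finger_gap: 0.75
```

Free of contact. I'll go straight up, then back off toward the base so the cameras can see the collar.

```bash
python3 -m crank '[{"tx":0,"ty":0,"tz":0.02,"wx":0,"wy":0,"wz":0},{"tx":0,"ty":0,"tz":0.045,"wx":0,"wy":0,"wz":0},{"tx":0,"ty":0,"tz":0.075,"wx":0,"wy":0,"wz":0},{"tx":0,"ty":0,"tz":0.11,"wx":0,"wy":0,"wz":0},{"tx":0,"ty":0,"tz":0.145,"wx":0,"wy":0,"wz":0}]'
python3 -m crank '[{"tx":-0.03,"ty":0.01,"tz":0.005,"wx":0,"wy":0,"wz":0},{"tx":-0.065,"ty":0.02,"tz":0.005,"wx":0,"wy":0,"wz":0},{"tx":-0.1,"ty":0.03,"tz":0.005,"wx":0,"wy":0,"wz":0},{"tx":-0.135,"ty":0.04,"tz":0.005,"wx":0,"wy":0,"wz":0},{"tx":-0.15,"ty":0.04,"tz":0.005,"wx":0,"wy":0,"wz":0}]'
python3 -m crank '[{"tx":0,"ty":0,"tz":0,"wx":0,"wy":0,"wz":0},{"tx":0,"ty":0,"tz":0,"wx":0,"wy":0,"wz":0},{"tx":0,"ty":0,"tz":0,"wx":0,"wy":0,"wz":0},{"tx":0,"ty":0,"tz":0,"wx":0,"wy":0,"wz":0},{"tx":0,"ty":0,"tz":0,"wx":0,"wy":0,"wz":0}]'
python3 - <<'E'
from h import *
ims={n:get_image(n) for n in("side","top")}
for n in ims: cv2.imwrite(f"pics/{n}5.png",ims[n]["frame"][:,:,::-1]); print(n,orange(ims[n])[0])
out=[]
for n,(x,y) in {"side":(345,170),"top":(393,190)}.items():
    out.append(cv2.resize(ims[n]["frame"][y-50:y+50,x-40:x+40,::-1],None,fx=5,fy=5,interpolation=2))
cv2.imwrite("pics/crop5.png",np.hstack(out))
E
```

```text
time: 8.1
tool_pos: [501.8, -254.2, 254.2]
eef_rot: [0.761, 0.649, -0.0, -0.0]
force: [0.8, 0.2, -0.0]
finger_gap: 0.752
time: 8.52
tool_pos: [349.0, -212.7, 257.7]
eef_rot: [0.761, 0.649, -0.0, -0.0]
force: [0.2, -0.6, 0.4]
finger_gap: 0.754
time: 8.93
tool_pos: [352.8, -214.5, 257.6]
eef_rot: [0.761, 0.649, -0.0, -0.0]
force: [0.5, 0.4, -0.6]
finger_gap: 0.754
side [(array([368.7, 170.1]), array([363, 160,  13,  19, 168], dtype=int32)), (array([241.7, 300.8]), array([233, 289,  17,  22, 241], dtype=int32))]
top [(array([160.5, 204.5]), array([158, 198,   6,  14,  52], dtype=int32)), (array([168.9, 205.9]), array([164, 199,   9,  15,  63], dtype=int32)), (array([392.8, 214.4]), array([384, 207,  18,  15, 159], dtype=int32))]
```

View pics/crop5.png

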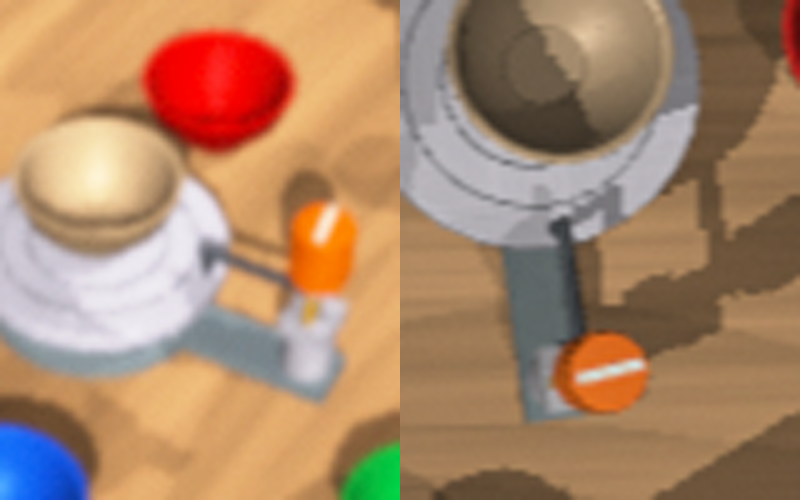

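The side crop shows the collar at (323,248), raised and with post showing under it. In the top crop the bar at (610,372) now lies crosswise. I'll put numbers on it.

```bash
python3 - <<'E'
from h import *
t=get_image("top");s=get_image("side")
def bar(f):
    h=cv2.cvtColor(f,cv2.COLOR_RGB2HSV)[205:223,384:402]
    w=(h[:,:,1]<110)&(h[:,:,2]>170);ys,xs=np.nonzero(w);l=cv2.fitLine(np.c_[xs,ys].astype(np.float32),2,0,.01,.01).ravel();return np.degrees(np.arctan2(l[1],l[0])),len(xs)
f0=cv2.imread("pics/top0.png")[:,:,::-1].copy();print("bar deg before/after (image, cw+)",bar(f0),bar(t["frame"]))
P=np.array([500,-253.5])
for z in(101,106,111,116):print(z,proj(s,[*P,z]).round(1))
def orc(f):return orange({"frame":f})[0][0][0]
print("side orange before/after",orc(cv2.imread("pics/side0.png")[:,:,::-1].copy()),orc(s["frame"]))
for n,d,b in(("top",t,(355,120,410,178)),("side",s,(303,138,347,176))):
    f0=cv2.imread(f"pics/{n}0.png")[:,:,::-1]
    a=[cv2.cvtColor(np.ascontiguousarray(x[b[1]:b[3],b[0]:b[2]]),cv2.COLOR_RGB2GRAY).astype(np.float32) for x in(f0,d["frame"])]
    print(n,"bowl shift px",cv2.phaseCorrelate(*a))
E
```

```text
bar deg before/after (image, cw+) (np.float32(82.40869), 36) (np.float32(-18.497255), 36)
101 [368.5 172.8]
106 [368.6 171.6]
111 [368.8 170.4]
116 [369.  169.2]
side orange before/after [368.2 174. ] [368.7 170.1]
top bowl shift px ((-0.12518366905261047, -0.004985646420923473), 0.9530606606271532)
side bowl shift px ((0.4913508353111631, -0.285149792272005), 0.9361500106917487)
```

The bar has turned 79° clockwise (82° to 161.5°). The collar's height in the side view (row 170.1) fits 111 mm, expected at row 170.4. The bowl moved less than 1 px. Handing in.

```bash
python3 -c "
from workcell import *
print(job_done())"
```

```text
the job is handed in; nothing more can be done
None
```

I unlocked the bowl's turntable and handed the job in at about 9 s on the robot's clock. I gripped its orange collar, lifted it about 15 mm, turned it clockwise, lowered it onto its rib, let go and backed the arm clear. While it was held up, the downward pull was about 7 N, which fits the spring.

My last checks, from the camera images before handing in:
- **Turn:** the white bar turned about 79° (1.38 rad) clockwise, a little under the 1.45 rad I turned the gripper; at least 1.05 rad was needed.
- **Height:** the collar's centre is about 111 mm up, within the 107.5 to 114.5 mm band. This is a coarse check: in the side view 5 mm is only 1.2 px. The starting position had read 1.2 px off its predicted row.
- **Bowl:** it moved 0.1 px in the top view and 0.6 px in the side view, about a millimetre.
- **Contact:** the gripper is open and clear of everything, with the force reading near zero. The arm stayed well away from the spare turntable, and its collar shows no movement in the images.

- **Off-centre grip:** the grip was about 1.5 mm off centre, which put a side load of up to about 16 N on the collar during the turn. I eased that off before letting go.
- **Refused moves:** my first four move commands were refused because each row needs all six values; nothing moved.

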